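# Flex two hinged clamps and send the seized one to repair

## Robot

A 6-joint arm with a two-finger parallel gripper is mounted at the origin on a cart in front of the work surface, level with it; the furniture and walls round the work are solid. World frame = base frame: x ahead of the robot, y to its left, z up, the work surface at z = 0. Lengths are in m, angles in rad, forces in N, time in s.
With the tool pointing down it reaches from about 0.375 to 0.975 m from the base axis. Payload 3.8 kg.
Tool frame: the origin (TCP) lies midway between the tips of the shut fingers; the grasp point (between the pads) lies 19 mm behind it; z points along the fingers, y is the line along which they close (so a half turn about z gives the same grasp; the last joint's range is limited). The gripper opens to 88 mm and grips with 3 to 60 N. Pads are 18 mm wide; open, the fingers measure 123 mm over their backs; the gripper's body (75 mm by 187 mm) begins 45 mm behind the grasp point.
Start: joints at [-1.182, 0.264, 1.604, -0, 1.274, -0.037], TCP at [0.279, -0.615, 0.239] pointing down, gripper open.
Joint ranges: [-2.63, 2.63], [-0.94, 2.18], [0.31, 2.57], [-1.31, 4.45], [0, 2.66], [-2.55, 2.55]. Speed limits (rad/s): [2.57, 2.57, 3.14, 3.14, 3.14, 3.14].

## Interface

Orientations are given as a rotation vector (axis times angle).
In Python, from cell import manip, inverse_kinematics, cams, order gives the robot as it stands. Calls block until the motion is done:
- manip.move_pose(position, orientation): joint-space move of the TCP to a pose.
- manip.move_linear(position, rate=0.15, rot=None): straight line of the TCP; rot=None keeps the orientation; rate is the mean speed in m/s.
- manip.set_joints(angles): joint-space move.
- manip.set_gripper(opening, force=None): finger opening in m; force is the grip in N (None keeps the last); returns when the fingers have stopped.
- manip.dwell(seconds).
- inverse_kinematics(position, orientation): joint angles nearest the present ones, or None.
- manip.state(): the state.
- cams.capture(name): name is "scene" or "top" or "wrist"; returns a dict with "image" (384x512x3 uint8, blue, green, red), "z_map" (384x512 float32, m along the optical axis (not along the pixel's ray), 0 where there is no reading), "intrinsics" (3x3 intrinsics, pixels), "position" and "orientation" of the camera in the world; the wrist camera has in their place "T_tool_cam" (4x4, takes a point from camera to tool coordinates, whose origin is the TCP and whose axes are the flange's). Camera axes: x right, y down, z forward; pixel columns grow to the right and rows downward; lengths in m; the calibration is good to about 2 mm. A picture is of the moment at which its call begins: read the wrist's pose just before it.
A pose or a line that the arm cannot do raises manip.IKError and nothing moves.
- order.close_job(): hands the job in; it is judged then, once.
The state is a dict: "clock": time; "joint_pos": joint angles; "joint_velocities": joint speeds; "tau": joint torques, N m; "tool_pos": TCP position; "tcp_rot": TCP orientation; "contact_force": force on the tool from outside, world axes, zero at the start; "moment": the same for the moment, N m; "gripper_width": finger opening in m; "grasp_force": force on a finger pad.
Only numpy, scipy, OpenCV 4.12 (cv2) and the standard library are available. Lean on these libraries where they do the work, as an engineer would, in place of code of your own. Each camera call takes 0.05 s, during which the arm holds its last target. There are 200 camera calls.

## Task

Two hinged hold-down clamps stand on the cork stock mat. Flex each one by pressing its raised arm down, firmly enough to take up any play: a free arm folds down well towards level, a seized arm barely gives. Then stand the seized clamp upright in the steel repair tray and leave the free one standing on the stock mat, its arm down.

Things in the scene. Friction and masses are not known exactly. Their poses are not given: they have to be found in the camera images.
- clamp_1: hinged steel clamp, loose, 0.25-0.5 kg, free or seized (one of each, alike to the eye). Origin: centre of underside of the foot plate, z up. Plate 110 (x) x 50 (y) x 8 mm. Bracket of two cheeks to grip and carry it by, fingers closing along y: 30 mm wide in y, 34 long, centred at x = -25 mm, top 52 mm above the underside. The arm hinges on a pin at x = -25, z = 40 mm and points to +x.
- clamp_2: hinged steel clamp, loose, 0.25-0.5 kg, free or seized (one of each, alike to the eye). Origin: centre of underside of the foot plate, z up. Plate 110 (x) x 50 (y) x 8 mm. Bracket of two cheeks to grip and carry it by, fingers closing along y: 30 mm wide in y, 34 long, centred at x = -25 mm, top 52 mm above the underside. The arm hinges on a pin at x = -25, z = 40 mm and points to +x.
- clamp_1_arm (a joint): clamp_1's arm (rad): 0 = as found, rising 28 degrees; grows as it is pressed down. Black grip 18 mm thick, 27 to 73 mm from the pin along the arm, tip 82 mm above the underside. Press down on it 52 mm ahead of the pin: 1.5 to 2 N moves it. A free arm folds to 0.49 (level, grip's top 49 mm above the underside) and stays put; a seized one has 0.05 of play, then stops dead.
- clamp_2_arm (a joint): clamp_2's arm (rad): 0 = as found, rising 28 degrees; grows as it is pressed down. Black grip 18 mm thick, 27 to 73 mm from the pin along the arm, tip 82 mm above the underside. Press down on it 52 mm ahead of the pin: 1.5 to 2 N moves it. A free arm folds to 0.49 (level, grip's top 49 mm above the underside) and stays put; a seized one has 0.05 of play, then stops dead.
- repair_tray: open steel repair tray, fixed, empty. Origin: centre of its underside, z up. Outside 200 (x) x 150 (y) x 30 mm high, walls and floor 4 mm.
- stock_mat: cork stock mat, fixed on the bench, 220 (x) x 320 (y) x 4 mm. Origin: centre of its underside. The clamps stand on it; a small brass weight (36 mm, 40 mm tall) and a brass fitting stand between them and are left alone.

How it is judged:
On the way:
1. both arms have been flexed: the free one folded down by more than 0.25 rad, the seized one pressed through its play (more than 0.025 rad) (((value of joint clamp_1_arm above 0.25 rad and value of joint clamp_2_arm above 0.025 rad) or (value of joint clamp_2_arm above 0.25 rad and value of joint clamp_1_arm above 0.025 rad))), for 0.1 s.
At the end, for the whole second after the job is handed in: Seized clamp upright (within 10 degrees) and at rest on the repair tray's floor, origin within 60 mm of its centre along each tray axis; free clamp upright and at rest on the stock mat (origin at most 10 mm past its edge), its arm still folded down by more than 0.2 rad (((value of joint clamp_1_arm above 0.2 rad and value of joint clamp_2_arm below 0.1 rad and x of clamp_2 in the frame of repair_tray between -0.06 and 0.06 m and y of clamp_2 in the frame of repair_tray between -0.06 and 0.06 m and z of clamp_2 in the frame of repair_tray between 0 and 0.014 m and angle between each of clamp_2, clamp_1's own z axis and vertical below 0.17 rad and linear speed of each of clamp_2, clamp_1 below 0.02 m/s and x of clamp_1 in the frame of stock_mat between -0.12 and 0.12 m and y of clamp_1 in the frame of stock_mat between -0.17 and 0.17 m and z of clamp_1 in the frame of stock_mat between -0.005 and 0.012 m) or (value of joint clamp_2_arm above 0.2 rad and value of joint clamp_1_arm below 0.1 rad and x of clamp_1 in the frame of repair_tray between -0.06 and 0.06 m and y of clamp_1 in the frame of repair_tray between -0.06 and 0.06 m and z of clamp_1 in the frame of repair_tray between 0 and 0.014 m and angle between each of clamp_1, clamp_2's own z axis and vertical below 0.17 rad and linear speed of each of clamp_1, clamp_2 below 0.02 m/s and x of clamp_2 in the frame of stock_mat between -0.12 and 0.12 m and y of clamp_2 in the frame of stock_mat between -0.17 and 0.17 m and z of clamp_2 in the frame of stock_mat between -0.005 and 0.012 m))); the robot touches nothing.
It also fails if it takes over 48 s, if anything falls off the work surface, if the arm or the gripper's body presses on something with over 40 N, if the wrist force passes 120 N, or if a joint passes its speed limit or range.

## Working session

There is one attempt and no reset: what is moved stays moved. The work goes in short steps, each a Python script; the robot and the scene stay as the last script left them, time stands still between calls to the robot, and variables do not carry over. Pictures are saved under pics/ and viewed, at most 10 in all, crops included, and the job is handed in when it is done.

```bash
ls; mkdir -p pics
python3 - <<'E'
from cell import manip,cams
import cv2,numpy as np,pickle
d={n:cams.capture(n) for n in("top","scene")}
pickle.dump(d,open("cap.pkl","wb"))
for n in d: cv2.imwrite(f"pics/{n}0.png",d[n]["image"]); print(n,d[n]["position"],d[n]["orientation"],d[n]["intrinsics"].tolist() if hasattr(d[n]["intrinsics"],'tolist') else d[n]["intrinsics"])
s=manip.state();print(s["clock"],s["tool_pos"],s["tcp_rot"],s["contact_force"])
E
```

```text
pics
top [ 0.41839414 -0.08259827  0.88166103] [-2.10309571  2.15789097 -0.1149411 ] [[425.1504698269269, 0.0, 247.07697909875847], [0.0, 425.1504698269269, 192.76775165602476], [0.0, 0.0, 1.0]]
scene [-0.01840692  0.71249812  0.65632118] [-0.72954709  2.39347332 -1.32203739] [[435.04308129214076, 0.0, 250.40764236730004], [0.0, 435.04308129214076, 198.71885531799165], [0.0, 0.0, 1.0]]
0.1 [ 0.2785232  -0.61414773  0.23751976] [-3.06872486e+00 -6.63344302e-01  6.42564490e-04] [ 0.40723348  0.46330605 -0.61248295]
```

View pics/top0.png

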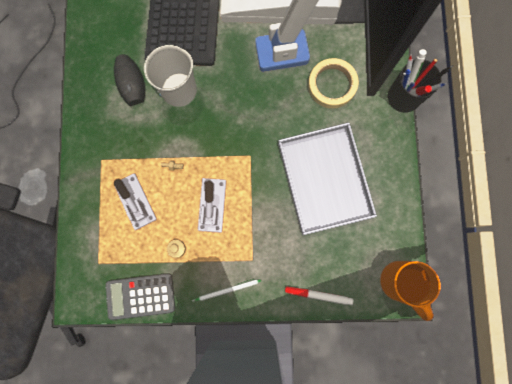

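View pics/scene0.png

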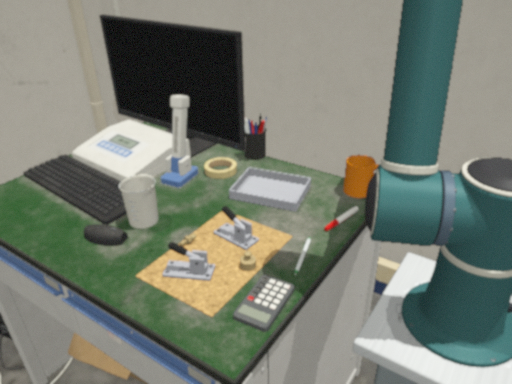

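The top view shows clamps at about (135,202) and (211,205), arms pointing up in the image. The brass weight is at (176,248), the fitting at (172,165) and the tray at (326,178).

```bash
cat > h.py <<'E'
import numpy as np,cv2
from scipy.spatial.transform import Rotation as R
def cloud(c,Rw=None,t=None):
    K=c["intrinsics"];z=c["z_map"];h,w=z.shape
    u,v=np.meshgrid(np.arange(w),np.arange(h))
    P=np.stack([(u-K[0][2])/K[0][0]*z,(v-K[1][2])/K[1][1]*z,z],-1)
    if Rw is None: Rw=R.from_rotvec(c["orientation"]).as_matrix();t=np.array(c["position"])
    P=P@Rw.T+t; P[z==0]=np.nan
    return P
def wrist(c,s):
    T=np.eye(4);T[:3,:3]=R.from_rotvec(s["tcp_rot"]).as_matrix();T[:3,3]=s["tool_pos"]
    M=T@np.array(c["T_tool_cam"]); return cloud(c,M[:3,:3],M[:3,3])
def rect(P,m):
    q=P[m][:,:2].astype(np.float32); (cx,cy),(a,b),_=r=cv2.minAreaRect(q*1000)
    bx=cv2.boxPoints(r); e=[bx[1]-bx[0],bx[2]-bx[1]]; e=max(e,key=np.linalg.norm)
    return np.array([cx,cy])/1000,sorted([a,b]),np.arctan2(e[1],e[0])
E
python3 - <<'E'
import pickle; from h import *
c=pickle.load(open("cap.pkl","rb"))["top"];P=cloud(c);hsv=cv2.cvtColor(c["image"],cv2.COLOR_BGR2HSV)
def box(u0,u1,v0,v1):
    m=np.zeros(P.shape[:2],bool);m[v0:v1,u0:u1]=1;return m&~np.isnan(P[...,2])
g=hsv[...,1]<80
mat=box(97,256,152,266)&(hsv[...,1]>110); print("mat",rect(P,mat),np.median(P[mat][:,2]))
for n,b in(("L",(108,165,172,232)),("R",(193,232,172,236))):
    m=box(*b); hi=m&(P[...,2]>.008)&(hsv[...,1]<110)
    pl=hi&(P[...,2]<.022); arm=m&(P[...,2]>.055)
    print(n,"plate",rect(P,pl),pl.sum(),np.median(P[pl][:,2]),"arm",P[arm].mean(0),P[arm][:,2].max(),arm.sum())
    br=m&(P[...,2]>.035)&(P[...,2]<.058); print(" br",P[br].mean(0),"all",rect(P,hi))
t=box(270,385,115,240)&(P[...,2]>.02)&(P[...,2]<.04);print("tray",rect(P,t),np.median(P[t][:,2]))
for n,b in(("wt",(165,188,236,262)),("fit",(158,190,158,174))):
    m=box(*b)&(P[...,2]>.009);print(n,P[m].mean(0),P[m].min(0),P[m].max(0))
E
```

```text
mat (array([0.51655298, 0.10010641]), [222.02658081054688, 322.5391540527344], np.float32(1.5684968)) 0.003465942785482512
L plate (array([0.53429755, 0.18186847]), [50.238258361816406, 109.7891845703125], np.float32(0.44519004)) 675 0.01155596743466114 arm [0.5404016  0.1835545  0.06827755] 0.08456259411452105 300
 br [0.51331821 0.17062912 0.05097344] all (array([0.53429755, 0.18186847]), [50.238258361816406, 109.7891845703125], np.float32(0.44519004))
R plate (array([0.52231616, 0.02028096]), [50.50581359863281, 109.912353515625], np.float32(-0.098132454)) 746 0.011418342170853357 arm [0.52925427 0.01923556 0.06877634] 0.08475360102225149 277
 br [0.49923534 0.02208903 0.05137195] all (array([0.52231616, 0.02028096]), [50.50581359863281, 109.912353515625], np.float32(-0.098132454))
tray (array([ 0.56966309, -0.21625067]), [151.0657958984375, 199.9485626220703], np.float32(0.21587583)) 0.028597377965848936
wt [0.43348739 0.09096445 0.02750542] [0.41610023 0.07529944 0.00962985] [0.45042682 0.11089708 0.04455742]
fit [0.60682042 0.10092322 0.01748181] [0.59800084 0.07935418 0.00940541] [0.61807954 0.12567883 0.02763247]
```

Run:
```python
import pickle; from h import *
d=pickle.load(open("cap.pkl","rb"))
P=np.concatenate([cloud(d[n]).reshape(-1,3) for n in("top",)]);P=P[~np.isnan(P[:,0])]
t=P[(P[:,2]>.075)&(P[:,0]>.1)]
for y in np.arange(-.7,.5,.05):
    q=t[(t[:,1]>=y)&(t[:,1]<y+.05)]
    if len(q): 
        i=q[:,0].argmin();print(round(y,2),"nearest x,z",q[i,[0,2]].round(3),"zmax for x<.7",q[q[:,0]<.7][:,2].max(initial=0).round(3))
from cell import inverse_kinematics
def ik(p,yaw): return inverse_kinematics(p,(R.from_euler('z',yaw)*R.from_euler('x',np.pi)).as_rotvec())
for nm,p,y in(("L",[.53,.18,.1],.445),("R",[.52,.02,.1],-.098),("T",[.55,-.22,.1],.216)):
    for k in(-np.pi,0,np.pi):
        q=ik(p,y+k);print(nm,k,None if q is None else np.round(q,2))
```

```text
-0.45 nearest x,z [0.707 0.093] zmax for x<.7 0.0
-0.4 nearest x,z [0.293 0.076] zmax for x<.7 0.104
-0.35 nearest x,z [0.321 0.1  ] zmax for x<.7 0.103
-0.3 nearest x,z [0.726 0.225] zmax for x<.7 0.0
-0.25 nearest x,z [0.912 0.077] zmax for x<.7 0.0
-0.2 nearest x,z [0.828 0.076] zmax for x<.7 0.0
-0.15 nearest x,z [0.825 0.075] zmax for x<.7 0.0
0.0 nearest x,z [0.535 0.076] zmax for x<.7 0.085
0.05 nearest x,z [0.732 0.117] zmax for x<.7 0.0
0.1 nearest x,z [0.734 0.113] zmax for x<.7 0.0
0.15 nearest x,z [0.547 0.077] zmax for x<.7 0.085
0.2 nearest x,z [0.555 0.077] zmax for x<.7 0.082
L -3.141592653589793 [ 0.28  0.18  1.98  0.    0.98 -1.73]
L 0 [0.28 0.18 1.98 0.   0.98 1.41]
L 3.141592653589793 [ 0.28  0.18  1.98  0.    0.98 -1.73]
R -3.141592653589793 [-0.01  0.1   2.07  0.    0.97 -1.48]
R 0 [-0.01  0.1   2.07  0.    0.97  1.66]
R 3.141592653589793 [-0.01  0.1   2.07  0.    0.97 -1.48]
T -3.141592653589793 [-0.42  0.23  1.91  0.    0.99 -2.21]
T 0 [-0.42  0.23  1.91 -0.    0.99  0.93]
T 3.141592653589793 [-0.42  0.23  1.91  0.    0.99 -2.21]
```

```bash
cat >> h.py <<'E'
C={"L":(np.array([.5343,.1819]),.445),"R":(np.array([.5223,.0203]),-.098)}
TRAY=(np.array([.5697,-.2163]),.216)
def rv(yaw): return (R.from_euler('z',yaw)*R.from_euler('x',np.pi)).as_rotvec()
def pt(c,lx): return c[0]+lx*np.array([np.cos(c[1]),np.sin(c[1])])
E
python3 - <<'E'
from h import *; from cell import manip,cams
manip.set_gripper(0.0,20)
manip.move_pose([.40,-.30,.25],rv(.216))
for n in "RL":
    c=C[n];p=pt(c,24)if 0 else pt(c,.024)
    manip.move_pose([*p,.14],rv(c[1])); manip.move_linear([*p,.092],rate=.12)
    manip.dwell(.2);b=np.array(manip.state()["contact_force"]);z=.092;log=[]
    while z>.0555:
        z-=.002;manip.move_linear([*p,z],rate=.03);s=manip.state();f=s["contact_force"][2]-b[2];log.append((round(float(s["tool_pos"][2]),4),round(float(f),1)))
        if f>12: break
    print(n,s["clock"],log)
    manip.dwell(.15)
    manip.move_linear([*p,.14],rate=.15)
manip.move_pose([.38,-.05,.25],rv(0))
import pickle
d=cams.capture("top");pickle.dump(d,open("cap2.pkl","wb"));cv2.imwrite("pics/top1.png",d["image"]);print(manip.state()["clock"])
E
```

```text
R 9.55 [(0.0901, -0.3), (0.0878, 0.4), (0.0858, -1.0), (0.0838, 0.2), (0.0823, 1.6), (0.0801, 2.5), (0.0777, 0.9), (0.0755, 1.2), (0.0736, 0.6), (0.0717, 0.3), (0.0698, 0.6), (0.0678, 0.3), (0.0658, -0.1), (0.0638, -0.9), (0.0618, 0.9), (0.0598, 0.2), (0.0578, -0.1), (0.0558, 0.2), (0.0538, 1.0)]
L 13.9083 [(0.0902, -0.0), (0.0878, -0.2), (0.0858, 0.6), (0.0838, -0.1), (0.0822, 0.2), (0.0803, 1.3), (0.0795, 9.5), (0.0789, 15.9)]
15.9
```

View pics/top1.png

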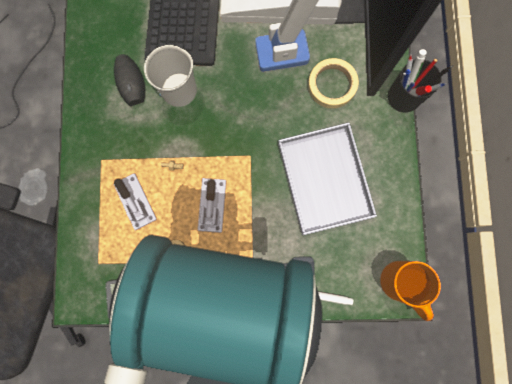

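Run:
```python
import pickle; from h import *
c=pickle.load(open("cap2.pkl","rb"));P=cloud(c);hsv=cv2.cvtColor(c["image"],cv2.COLOR_BGR2HSV)
for n,b in(("L",(108,165,172,232)),("R",(193,232,172,236))):
    m=np.zeros(P.shape[:2],bool);m[b[2]:b[3],b[0]:b[1]]=1;m&=~np.isnan(P[...,2]);hi=m&(P[...,2]>.008)&(hsv[...,1]<110)
    pl=hi&(P[...,2]<.022);print(n,rect(P,pl),P[m][:,2].max())
```

```text
L (array([0.53395746, 0.18161485]), [50.44558334350586, 108.92977142333984], np.float32(0.45010546)) 0.08218542688947972
R (array([0.52232019, 0.02024613]), [50.40982437133789, 109.78729248046875], np.float32(-0.09877029)) 0.05927427980226452
```

The picture shows R's arm at (210,188) folded down and L's at (122,188) still raised. Neither plate has shifted, so L is the seized clamp and goes to the tray.

Run:
```python
from h import *; from cell import manip,cams
c=(np.array([.5341,.1817]),.447);p=pt(c,-.025);zg=.027
manip.set_gripper(.065)
manip.move_pose([*p,.16],rv(c[1]));manip.move_linear([*p,zg],rate=.1)
manip.set_gripper(0.0,40);s=manip.state();print(s["clock"],s["gripper_width"],s["grasp_force"],s["tool_pos"])
manip.move_linear([*p,.16],rate=.12);s=manip.state();print(s["gripper_width"],s["grasp_force"],s["contact_force"])
t=pt(TRAY,-.025)
manip.move_pose([*t,.16],rv(TRAY[1]))
manip.move_linear([*t,.04],rate=.12);b=manip.state()["contact_force"][2];z=.04
while z>.024:
    z-=.002;manip.move_linear([*t,z],rate=.03);f=manip.state()["contact_force"][2]-b
    if f>4:break
s=manip.state();print(s["clock"],s["tool_pos"],f,s["gripper_width"])
manip.set_gripper(.065);manip.move_linear([*t,.16],rate=.12)
manip.move_pose([.38,.0,.25],rv(0))
d=cams.capture("top");P=cloud(d);cv2.imwrite("pics/top2.png",d["image"])
m=np.zeros(P.shape[:2],bool);m[135:225,295:360]=1;m&=P[...,2]>.009
pl=m&(P[...,2]<.022);print(rect(P,pl),np.median(P[pl][:,2]),P[m][:,2].max());print(manip.state()["clock"])
```

```text
20.1083 0.029823385958366304 39.97311162762344 [0.51137042 0.171178   0.02712502]
0.029767812630283746 39.96944401413202 [-0.09001834 -0.0712131  -5.3268183 ]
25.7333 [ 0.54559284 -0.22184641  0.02714733] 10.077494848528923 0.02979997105764732
(array([ 0.56871167, -0.21871329]), [132.35733032226562, 186.19927978515625], np.float32(-0.043221556)) 0.011650044298464945 0.08203772684141653
28.8417
```

View pics/top2.png

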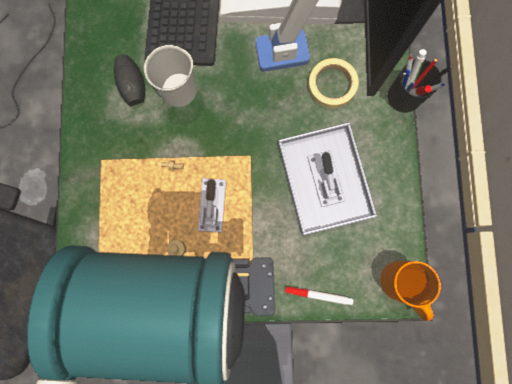

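The seized clamp stands centred in the tray at about (326,178), with its plate level (z 0.0117) and its arm still raised. The free clamp is on the mat at (211,205) with its arm down, and the robot is clear of both.

```bash
python3 -c "
from cell import order;print(order.close_job())"
```

```text
the job is handed in; nothing more can be done
None
```

I flexed both clamps, stood the seized one (the left clamp, the one further from the tray) upright in the repair tray, left the free one on the stock mat with its arm down, and handed the job in at about 29 s on the robot's clock; the judge's verdict was not shown.

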